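Spring open the wide roller case

TASK

Press the release tab at the front of the wider of the two grey roller cases so that its lid springs up, let the tab go, and then push that lid over backwards until it stands fully open against its stop. Only touch and push, lightly: do not pinch or force the lid. Leave the narrower case shut, its tab not pressed, and do not shift or pick up any of the parts and tools lying around.

Things in the scene. Friction and masses are not known exactly. Their poses are not given: they have to be found in the camera images.
- wide: wide sheet-steel roller case, 150 mm wide (its y), 120 mm deep (its x), 60 mm high without the lid, grey. Fixed to the bench. Origin: centre of its underside; its x axis points from the tab side (front) to the hinge side (back), z up. A steel release tab, 32 mm wide, sticks out 47 mm level from the middle of its front face, its top 37 mm above the bench; screw lugs 16 mm wide at its sides
- wide_lid (a joint): lid of the wide case, 4 mm thick, smooth, with an 8 mm rolled front edge; rad: 0 shut and latched, 1.9 fully open on its springy rubber stop (0.33 beyond upright; yields a few mm). Once released a spring lifts it to about 0.95 within 0.5 s, no further; from there push it, 1 to 2 N at its front edge. Damped hinge: left before upright it sinks back to 0.95, left beyond about 1.65 it falls on to the stop by itself
- wide_tab (a joint): release tab of the wide case, a sprung rocker; angle in rad: 0 at rest, 0.28 pressed to its stop. It lets the lid go at about 0.12 (6 mm down at its press point) and springs back when left. It takes 2 to 5 N downwards at its press point; full travel there is about 12 mm
- wide_tab_press (a point): press point: on the upper face of the wide case's tab, 34 mm in front of the case's front face, 13 mm from the tab's outer end; moves with the tab
- wide_lid_edge (a point): middle of the front edge of the wide case's lid, half-way through its thickness, 123 mm from the hinge line; moves with the lid. Two steel latch catches, 10 mm wide, hang 13 mm below the lid 16 mm behind its front edge, each 14 mm from a side; the middle is clear
- wide_hinge (a point): middle of the hinge line of the wide case's lid, at the case's back rim, 60 mm above the bench; the line runs along the case's y. The lid's stop, a rubber-faced plate 50 mm wide, stands 35 mm up behind it
- narrow: narrow sheet-steel roller case, 95 mm wide (its y), 120 mm deep (its x), 60 mm high without the lid, grey. Fixed to the bench. Origin: centre of its underside; its x axis points from the tab side (front) to the hinge side (back), z up. A steel release tab, 32 mm wide, sticks out 47 mm level from the middle of its front face, its top 37 mm above the bench; screw lugs 16 mm wide at its sides
- narrow_lid (a joint): lid of the narrow case, 4 mm thick, smooth, with an 8 mm rolled front edge; rad: 0 shut and latched, 1.9 fully open on its springy rubber stop (0.33 beyond upright; yields a few mm). Once released a spring lifts it to about 0.95 within 0.5 s, no further; from there push it, 1 to 2 N at its front edge. Damped hinge: left before upright it sinks back to 0.95, left beyond about 1.65 it falls on to the stop by itself
- narrow_tab (a joint): release tab of the narrow case, a sprung rocker; angle in rad: 0 at rest, 0.28 pressed to its stop. It lets the lid go at about 0.12 (6 mm down at its press point) and springs back when left. It takes 2 to 5 N downwards at its press point; full travel there is about 12 mm
- narrow_tab_press (a point): press point: on the upper face of the narrow case's tab, 34 mm in front of the case's front face, 13 mm from the tab's outer end; moves with the tab
- narrow_lid_edge (a point): middle of the front edge of the narrow case's lid, half-way through its thickness, 123 mm from the hinge line; moves with the lid. Two steel latch catches, 10 mm wide, hang 13 mm below the lid 16 mm behind its front edge, each 14 mm from a side; the middle is clear
- narrow_hinge (a point): middle of the hinge line of the narrow case's lid, at the case's back rim, 60 mm above the bench; the line runs along the case's y. The lid's stop, a rubber-faced plate 50 mm wide, stands 35 mm up behind it
- gear: small two-step gear standing flat, 54 mm across, 34 mm high; a bystander. Origin: on its underside
- shaft: stepped steel shaft standing upright, 32 mm across at the foot, 95 mm high; a bystander. Origin: on its underside
- synchro_a: toothed steel ring lying flat, 100 mm across, 11 mm high; a bystander. Origin: on its underside
- synchro_b: toothed steel ring lying flat, 100 mm across, 11 mm high; a bystander. Origin: on its underside
- wrench: wrench lying flat at the left; a bystander. Origin: on its underside
- screwdriver: screwdriver lying at the right; a bystander. Origin: on its underside
- grease_can: steel can, 72 mm across, 100 mm high; a bystander. Origin: on its underside
Things that resemble listed ones, but are neither listed nor needed, are in the scene too. Leave any red look-alike of the narrow alone.

How it is judged:
By the outcome, as a careful person would: the job done as asked, in the order asked, and still so for the second after the job is handed in, with the robot touching nothing.
It also fails if it takes over 43 s, if anything falls off the work surface, if the arm or the gripper's body presses on something with over 40 N, if the wrist force passes 120 N, or if a joint passes its speed limit or range.

ROBOT

A 7-joint arm with a two-finger parallel gripper is mounted at the origin on the work surface. World frame = base frame: x ahead of the robot, y to its left, z up, the work surface at z = 0. Lengths are in m, angles in rad, forces in N, time in s.
With the tool pointing down it reaches from about 0.4 to 0.85 m from the base axis. Payload 10.4 kg.
Tool frame: the origin (TCP) lies midway between the tips of the shut fingers; the grasp point (between the pads) lies 19 mm behind it; x points along the fingers, y is the direction in which the jaws open and shut, and the axes are right-handed (so a half turn about x gives the same grasp; the last joint's range is limited). The gripper opens to 87 mm and grips with 3 to 60 N. Pads are 19 mm wide; open, the fingers measure 117 mm over their backs; the gripper's body (75 mm by 190 mm) begins 51 mm behind the grasp point.
Start: joints at [1.159, 0.332, -0.065, 1.46, 0.022, 1.35, -0.088], TCP at [0.237, -0.578, 0.223] pointing down, gripper open.
Joint ranges: [-2.6, 2.6], [-0.5, 2.12], [-1.47, 1.34], [0.16, 2.42], [-1.27, 4.41], [0.06, 2.06], [-2.6, 2.6]. Speed limits (rad/s): [2.22, 2.22, 2.79, 2.79, 3.14, 3.14, 3.14].

INTERFACE

Orientations are given as a unit quaternion [x, y, z, w].
In Python, from bench import * gives the robot as it stands.
- The arm moves only by the shell command python3 -m inch 'ROWS' [FORCE]. ROWS is JSON, a list that holds one entry, the list of rows, each a list of 7 numbers: the shift along the world's x, y, z each as a share of 120 mm, from -1 to 1, then the turn, a rotation vector about the world's x, y, z each as a share of 2 pi rad, from -1 to 1, then the closure, from 0 (fully open) to 1 (shut). A call has 1 to 10 rows; each row is the pose to reach, as a shift and turn from the pose commanded when the call began, turning the shorter way round; what a row does not reach only later rows make up. A row lasts 1/10 s, in which the tool goes at most 50 mm and 8.59 degrees, less where a joint would pass 70% of its speed; a pose out of reach is approached as far as the arm can. A call with a number of a shift or a turn outside -1 to 1 is refused whole. A call with a gripper value outside its range is refused whole. The fingers move at their own pace and stop on an object; FORCE is the grip in N (left out, the last holds). Time passes only in rows, so rows that repeat a pose let the fingers close. It gives the time, the measured TCP pose, the force and the opening at its end, in the units of the state.
- read_state(): the state, without advancing time (a new reading comes with each control period).
- camera(name): name is "scene" or "side" or "wrist"; returns the picture (400x640x3 uint8, red, green, blue); there is no depth.
- get_calibration(name): a dict with "fx", "fy", "cx", "cy" (pixels), "xyz" and "attitude" of the camera in the world. Camera axes: x right, y up, looking along -z (the intrinsics and any distortion apply to the point x, -y, -z); pixel columns grow to the right and rows downward; lengths in m; the calibration is good to about 2 mm. The wrist camera is an equidistant fisheye: a pixel r from the principal point sees the ray r / f radians off the axis. A picture is of the moment at which its call begins: read the wrist's pose just before it. get_calibration takes no time and is no camera call; for the wrist camera it gives the pose at the moment of the call.
- close_job(): hands the job in, once; it reports no verdict.
The state is a dict: "time": time; "joint_positions": joint angles; "joint_vel": joint speeds; "joint_torque": joint torques, N m; "ee_pos": TCP position; "eef_rot": TCP orientation; "ft_force": force on the tool from outside, world axes, zero at the start; "torque": the same for the moment, N m; "width": finger opening in m.
Only numpy, scipy, OpenCV 4.12 (cv2) and the standard library are available. Lean on these libraries where they do the work, as an engineer would, in place of code of your own. Each camera call takes 0.05 s, during which the arm holds its last target.

## Working session

There is one attempt and no reset: what is moved stays moved. The work goes in short steps, Python scripts to look and compute and a shell command to move; the robot and the scene stay as the last step left them, time stands still between calls to the robot, and variables do not carry over. Pictures are saved under pics/ and viewed, and the job is handed in when it is done.

```bash
mkdir -p pics; ls
python3 - <<'E'
from bench import *
import cv2
s=read_state();print({k:s[k] for k in('time','ee_pos','eef_rot','ft_force','width')})
for n in("scene","side"):
    print(n,get_calibration(n)); cv2.imwrite(f"pics/{n}0.png",camera(n)[:,:,::-1])
E
```

```text
pics
{'time': 0.0, 'ee_pos': array([ 0.23676375, -0.57801348,  0.22174718]), 'eef_rot': array([-0.69367103, -0.13707152,  0.69390546, -0.13611435]), 'ft_force': array([-0.34931209,  0.81422978,  0.12692455]), 'width': 0.08740535718172368}
scene {'fx': 383.7587773082766, 'fy': 383.7587773082766, 'cx': 321.5505026020788, 'cy': 195.9225484622306, 'xyz': array([ 1.18686441, -0.35144771,  0.62205794]), 'attitude': array([0.3933551 , 0.23350881, 0.46973453, 0.75504627])}
side {'fx': 383.35192675815125, 'fy': 383.35192675815125, 'cx': 319.837394016715, 'cy': 196.29623716521718, 'xyz': array([0.08330392, 0.56716285, 0.7120956 ]), 'attitude': array([-0.12342895,  0.38878293,  0.86289348, -0.29837556])}
```

View pics/scene0.png

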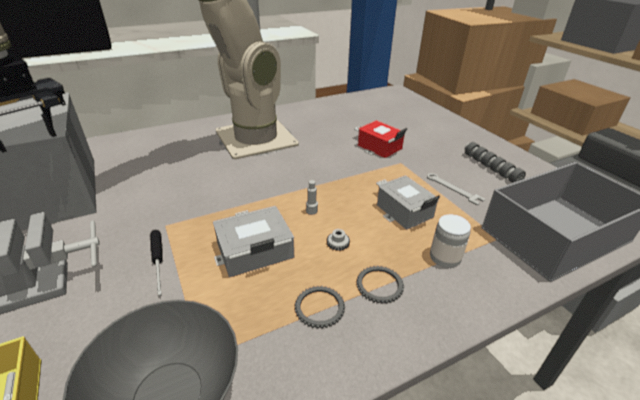

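View pics/side0.png

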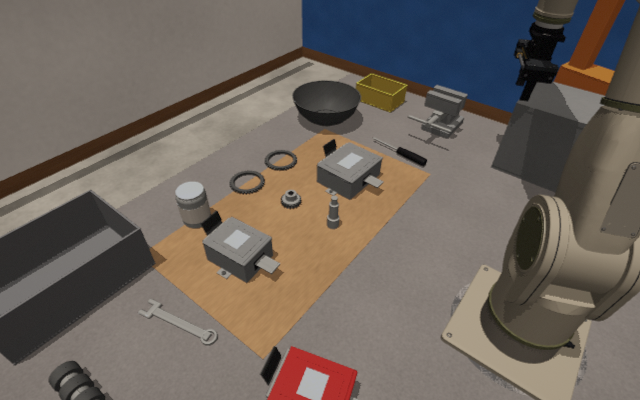

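Run:
```python
import cv2
a=cv2.imread("pics/scene0.png")[190:290,190:320]; b=cv2.imread("pics/side0.png")[130:210,300:400]
cv2.imwrite("pics/c1.png",cv2.resize(a,None,fx=6,fy=6,interpolation=cv2.INTER_CUBIC)[:600])
cv2.imwrite("pics/c2.png",cv2.resize(b,None,fx=7,fy=7,interpolation=cv2.INTER_CUBIC))
```

```text
(no output)
```

View pics/c1.png

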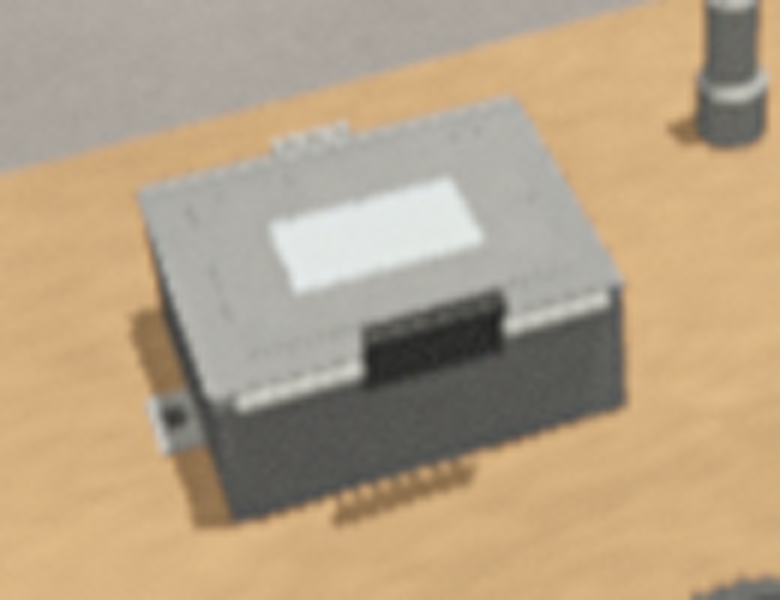

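View pics/c2.png

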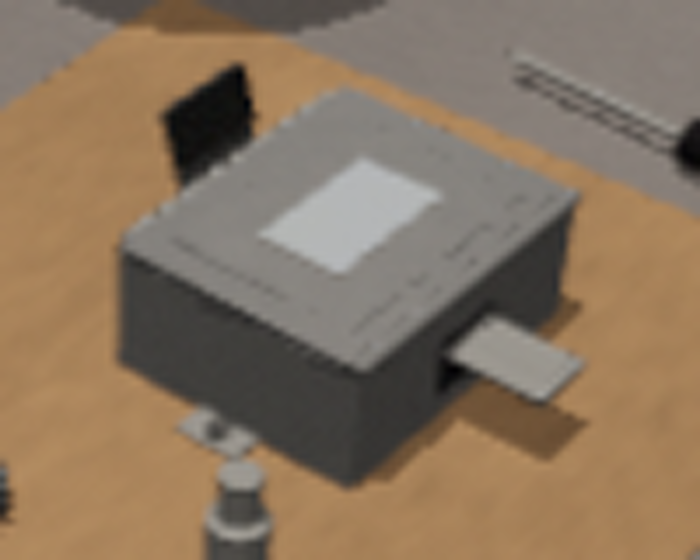

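```bash
cat > h.py <<'E'
import numpy as np, cv2
from scipy.spatial.transform import Rotation as R
from bench import *
def ray(c,uv,z):
    d=np.array([(uv[0]-c['cx'])/c['fx'],-(uv[1]-c['cy'])/c['fy'],-1]); d=R.from_quat(c['attitude']).apply(d)
    p=np.array(c['xyz']); return p+d*(z-p[2])/d[2]
def proj(c,P):
    q=R.from_quat(c['attitude']).inv().apply(np.array(P)-c['xyz']); return np.array([c['cx']+c['fx']*q[0]/-q[2], c['cy']+c['fy']*q[1]/q[2]])
E
python3 - <<'E'
from h import *
np.set_printoptions(precision=4,suppress=True)
cs,cd=get_calibration("scene"),get_calibration("side")
f1=lambda x,y:(190+(x+.5)/6-.5,190+(y+.5)/6-.5)
f2=lambda x,y:(300+(x+.5)/7-.5,130+(y+.5)/7-.5)
A=[ray(cs,f1(*p),.064)for p in[(515,97),(140,190),(225,400),(620,285)]]
B=[ray(cd,f2(*p),.064)for p in[(365,370),(580,192),(345,90),(122,240)]]
for a,b in zip(A,B):print(a,b)
for n,q in(('scene',A),('side',B)):
    q=np.array(q); fx=(q[2]+q[3]-q[0]-q[1]); print(n,q.mean(0),np.degrees(np.arctan2(fx[1],fx[0])),np.linalg.norm(fx)/2,np.linalg.norm(q[0]-q[1]),np.linalg.norm(q[3]-q[2]))
for p in[(582,358),(545,403),(490,315),(443,352)]:print('tab',ray(cd,f2(*p),.037))
r=R.from_quat(read_state()['eef_rot']).as_matrix();print(r)
E
```

```text
[ 0.4825 -0.1105  0.064 ] [ 0.4835 -0.1095  0.064 ]
[ 0.4764 -0.2596  0.064 ] [ 0.4788 -0.2601  0.064 ]
[ 0.6001 -0.261   0.064 ] [ 0.5961 -0.2604  0.064 ]
[ 0.6044 -0.1172  0.064 ] [ 0.6048 -0.1157  0.064 ]
scene [ 0.5408 -0.1871  0.064 ] -1.889006036354229 0.1228420075315548 0.14913912825768683 0.1439118015441365
side [ 0.5408 -0.1864  0.064 ] -1.544672212331929 0.11933792865879163 0.15065657566118265 0.1450125726801367
tab [ 0.4372 -0.1982  0.037 ]
tab [ 0.4342 -0.1652  0.037 ]
tab [ 0.4803 -0.1984  0.037 ]
tab [ 0.4822 -0.1665  0.037 ]
[[-0.0005  0.3791 -0.9254]
 [ 0.0011 -0.9254 -0.3791]
 [-1.     -0.0012  0.0001]]
```

Candidates: the grey case at scene (253,240) / side (350,168), 150 mm wide as measured. The grey case at scene (407,200) / side (238,246) is narrower. The red look-alike is at scene (382,138). I choose the first: its tab is at side (373,183), with the press point near (0.448, -0.183, 0.037). The close crop shows the tab on the robot's side and the dark stop plate at the back. I'll move in with the fingers shut and tilted, so the body stays clear of the lid when it springs up.

```bash
python3 -m inch '[[[0.2,0.4,0.1,0,0,-0.02,1],[0.35,0.75,0.1,0,0,-0.04,1],[0.5,1,0.1,0,0,-0.067,1],[0.5,1,0.1,0,0,-0.067,1]]]' 5; python3 -m inch '[[[0.2,0.4,0,0,0,0,1],[0.4,0.8,0,0,0,0,1],[0.5,1,0,0,0,0,1],[0.5,1,0,0,0,0,1]]]'
```

```text
time: 0.5
ee_pos: [0.3007, -0.4539, 0.2348]
eef_rot: [0.707, -0.011, -0.707, -0.012]
ft_force: [0.5, -0.8, -0.5]
width: 0.0631
time: 0.9
ee_pos: [0.3595, -0.3342, 0.2347]
eef_rot: [0.707, -0.008, -0.707, -0.009]
ft_force: [0.2, -1.2, 0.7]
width: 0.0311
```

```bash
python3 -m inch '[[[0.15,0.4,0,0,-0.02,0,1],[0.3,0.8,0,0,-0.04,0,1],[0.4,1,0,0,-0.06,0,1],[0.4,1,0,0,-0.083,0,1],[0.4,1,0,0,-0.083,0,1],[0.4,1,0,0,-0.083,0,1]]]'
python3 - <<'E'
from h import *
np.set_printoptions(precision=3,suppress=True)
s=read_state();print(s['time'],s['ee_pos'],R.from_quat(s['eef_rot']).as_matrix(),s['joint_positions'],s['width'])
for n in("wrist","side"): cv2.imwrite(f"pics/{n}1.png",camera(n)[:,:,::-1])
E
```

```text
time: 1.5
ee_pos: [0.4042, -0.2192, 0.2347]
eef_rot: [0.865, -0.009, -0.501, -0.014]
ft_force: [0.0, 0.5, 0.2]
width: 0.0002
1.5 [ 0.404 -0.219  0.235] [[ 0.497 -0.03  -0.867]
 [-0.001 -0.999  0.033]
 [-0.868 -0.016 -0.497]] [ 0.813 -0.346 -0.157  2.206 -0.465  0.901 -0.728] 0.0002095553095657868
```

View pics/wrist1.png

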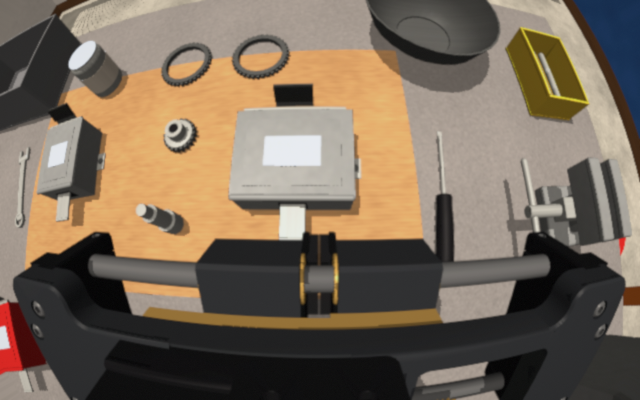

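View pics/side1.png

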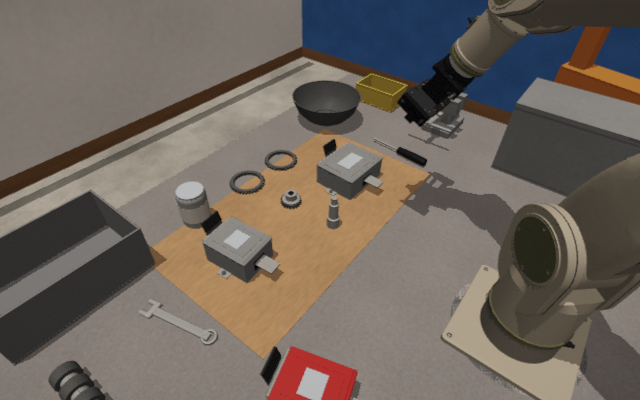

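The wrist view shows the wide case at (292,155) with its tab at (292,220), straight ahead of the shut fingers at (320,285). The narrow case is at (70,160). Nothing is in the way, so I'm approaching the tab.

```bash
python3 -m inch '[[[0.2,0.3,-0.3,0,0,0,1],[0.4,0.3,-0.6,0,0,0,1],[0.4,0.3,-1,0,0,0,1],[0.4,0.3,-1,0,0,0,1],[0.4,0.3,-1,0,0,0,1]]]'; python3 -m inch '[[[0,0,-0.2,0,0,0,1],[0,0,-0.4,0,0,0,1],[0,0,-0.46,0,0,0,1],[0,0,-0.46,0,0,0,1],[0,0,-0.46,0,0,0,1]]]'
python3 - <<'E'
from h import *
for n in("wrist","side"): cv2.imwrite(f"pics/{n}2.png",camera(n)[:,:,::-1])
a=cv2.imread("pics/side2.png")[110:220,290:430]
cv2.imwrite("pics/side2c.png",cv2.resize(a,None,fx=5,fy=5,interpolation=cv2.INTER_CUBIC))
E
```

```text
time: 2.1
ee_pos: [0.4536, -0.1823, 0.1151]
eef_rot: [0.865, -0.007, -0.501, -0.015]
ft_force: [0.9, -0.5, 0.3]
width: 0.0007
time: 2.6
ee_pos: [0.4542, -0.1831, 0.0615]
eef_rot: [0.866, -0.008, -0.5, -0.014]
ft_force: [-0.3, 0.2, 0.5]
width: 0.0009
```

View pics/wrist2.png

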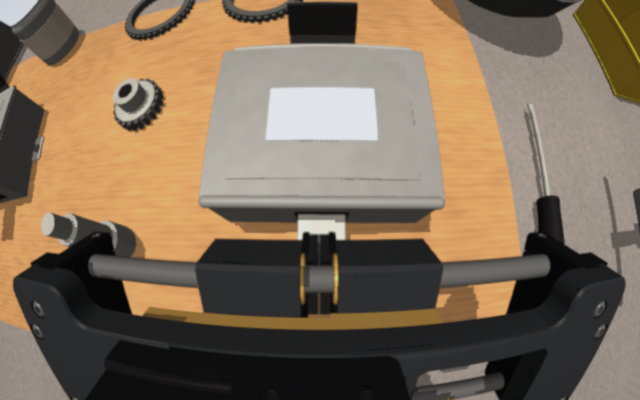

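View pics/side2c.png

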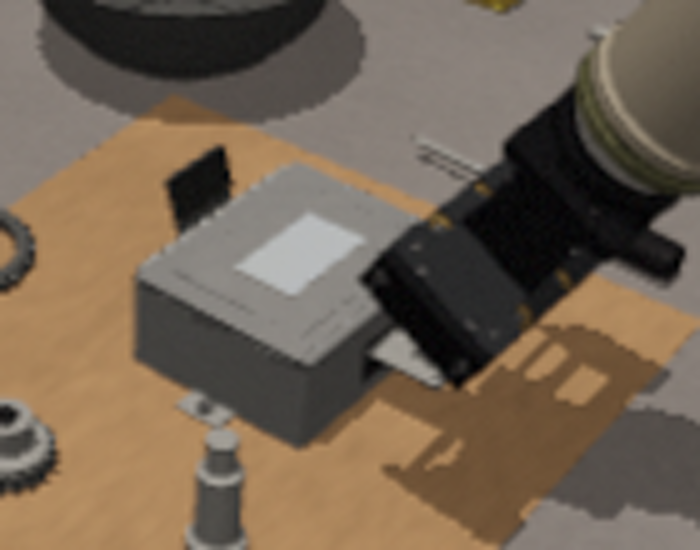

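Wrist view: the tab is at (320,228), directly ahead of the fingers at (320,270). Now I'll press in small steps.

```bash
python3 - <<'E'
from h import *
print('shaft',ray(get_calibration("side"),(333,224),0),ray(get_calibration("scene"),(312,213),0))
E
python3 -m inch '[[[0,0,-0.08,0,0,0,1],[0,0,-0.14,0,0,0,1],[0,0,-0.17,0,0,0,1],[0,0,-0.17,0,0,0,1]]]';python3 -m inch '[[[0,0,-0.03,0,0,0,1],[0,0,-0.03,0,0,0,1]]]'
```

```text
shaft [ 0.4664102 -0.0068778  0.       ] [ 0.47236319 -0.00795453  0.        ]
time: 3.1
ee_pos: [0.4529, -0.1825, 0.0389]
eef_rot: [0.865, -0.008, -0.501, -0.014]
ft_force: [-1.2, -1.0, 2.0]
width: 0.0005
time: 3.3
ee_pos: [0.453, -0.1825, 0.0353]
eef_rot: [0.865, -0.008, -0.501, -0.014]
ft_force: [-1.6, -0.4, 3.0]
width: 0.0007
```

```bash
python3 -m inch '[[[0,0,-0.025,0,0,0,1],[0,0,-0.025,0,0,0,1]]]'
python3 - <<'E'
from h import *
cv2.imwrite("pics/wrist3.png",camera("wrist")[:,:,::-1])
E
```

```text
time: 3.5
ee_pos: [0.4529, -0.1825, 0.0322]
eef_rot: [0.865, -0.008, -0.501, -0.014]
ft_force: [-1.3, 0.2, 3.9]
width: 0.0003
```

View pics/wrist3.png

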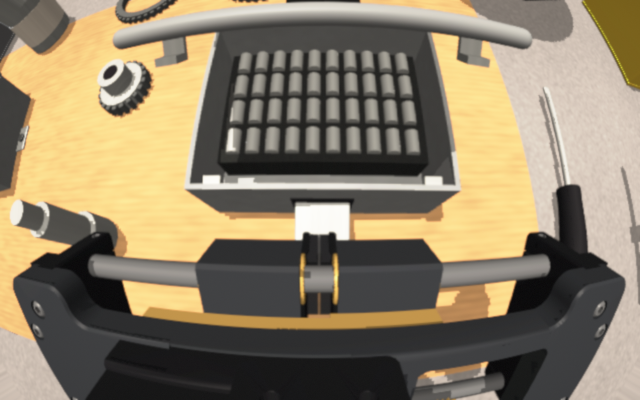

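The lid has sprung up: its front edge is across the top of the view at (320,30) and the rollers show below it. Now I let the tab go, rise, and level the tool.

```bash
python3 -m inch '[[[0,0,0.15,0,0,0,1],[-0.05,0,0.4,0,0,0,1],[-0.1,0,0.8,0,0,0,1],[-0.1,0,1,0,0,0,1],[-0.1,0,1,0,0.02,0,1],[-0.1,0,1,0,0.04,0,1],[-0.1,0,1,0,0.06,0,1],[-0.1,0,1,0,0.083,0,1],[-0.1,0,1,0,0.083,0,1]]]'
python3 - <<'E'
from h import *
cd=get_calibration("side");cs=get_calibration("scene")
for n in("scene","side"): cv2.imwrite(f"pics/{n}4.png",camera(n)[:,:,::-1])
a=cv2.imread("pics/side4.png")[90:220,290:430]
cv2.imwrite("pics/side4c.png",cv2.resize(a,None,fx=4.5,fy=4.5,interpolation=cv2.INTER_CUBIC))
a=cv2.imread("pics/scene4.png")[140:290,180:330]
cv2.imwrite("pics/scene4c.png",cv2.resize(a,None,fx=4,fy=4,interpolation=cv2.INTER_CUBIC))
E
```

```text
time: 4.45
ee_pos: [0.4429, -0.1812, 0.1512]
eef_rot: [-0.705, 0.009, 0.709, 0.011]
ft_force: [0.2, 0.1, -0.7]
width: 0.0005
```

View pics/side4c.png

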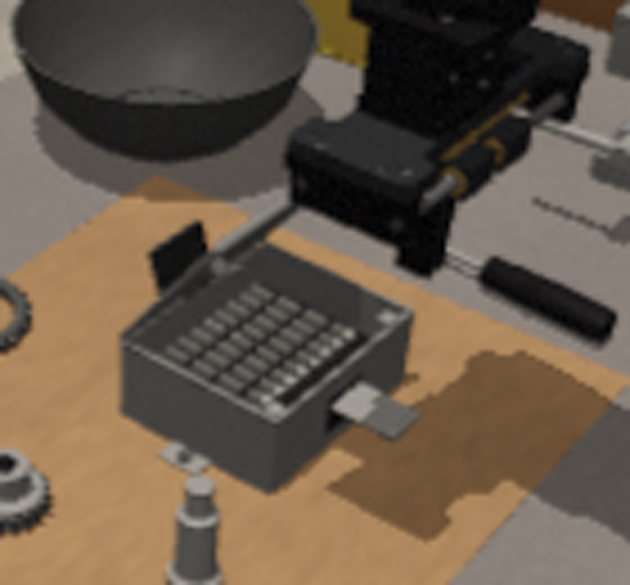

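View pics/scene4c.png

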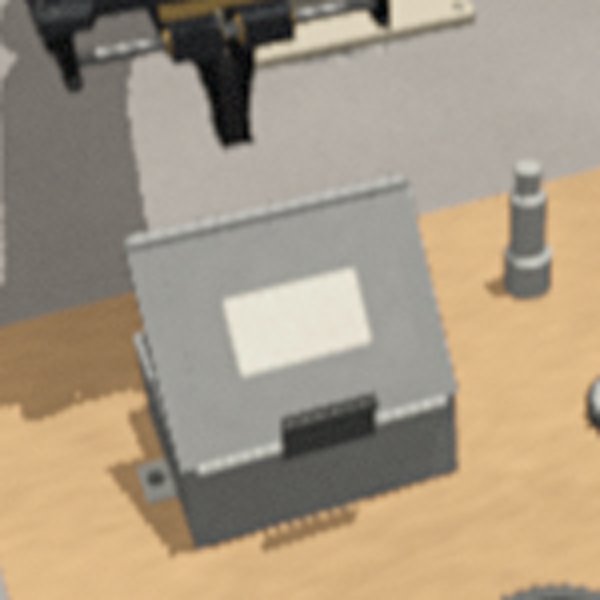

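The tab is back level (side crop, about (375,405)). The lid stands half open, its edge at scene crop (270,210), with the shut fingers in front of it. Next I close up, then push with the fingertip under the middle of the edge.

```bash
python3 -m inch '[[[0.2,-0.02,-0.1,0,0,0,1],[0.4,-0.03,-0.1,0,0,0,1],[0.5,-0.03,-0.1,0,0,0,1],[0.55,-0.03,-0.1,0,0,0,1],[0.58,-0.03,-0.1,0,0,0,1],[0.61,-0.03,-0.1,0,0,0,1],[0.64,-0.03,-0.1,0,0,0,1],[0.67,-0.03,-0.1,0,0,0,1],[0.7,-0.03,-0.1,0,0,0,1],[0.73,-0.03,-0.1,0,0,0,1]]]'; python3 -m inch '[[[0.03,0,0,0,0,0,1],[0.06,0,0,0,0,0,1],[0.09,0,0,0,0,0,1],[0.12,0,0,0,0,0,1],[0.15,0,0,0,0,0,1],[0.18,0,0,0,0,0,1]]]'
```

```text
time: 5.55
ee_pos: [0.5287, -0.186, 0.1404]
eef_rot: [-0.707, 0.011, 0.707, 0.011]
ft_force: [0.0, 0.4, 1.0]
width: 0.0006
time: 6.15
ee_pos: [0.5505, -0.186, 0.1404]
eef_rot: [0.707, -0.011, -0.707, -0.011]
ft_force: [-0.7, 0.8, 0.3]
width: 0.0005
```

```bash
python3 -m inch '[[[0.03,0,0,0,0,0,1],[0.06,0,0,0,0,0,1],[0.09,0,0,0,0,0,1],[0.12,0,0,0,0,0,1],[0.15,0,0,0,0,0,1],[0.18,0,0,0,0,0,1]]]';  python3 - <<'E'
from h import *
cv2.imwrite("pics/scene5.png",camera("scene")[:,:,::-1])
cv2.imwrite("pics/side5.png",camera("side")[:,:,::-1])
a=cv2.imread("pics/side5.png")[90:220,290:430];b=cv2.imread("pics/scene5.png")[150:280,190:330]
cv2.imwrite("pics/5c.png",cv2.resize(np.hstack([a,b]),None,fx=2.8,fy=2.8,interpolation=cv2.INTER_CUBIC))
E
```

```text
time: 6.75
ee_pos: [0.5721, -0.186, 0.1404]
eef_rot: [0.707, -0.011, -0.707, -0.011]
ft_force: [-0.4, -0.8, 0.8]
width: 0.0003
```

View pics/5c.png

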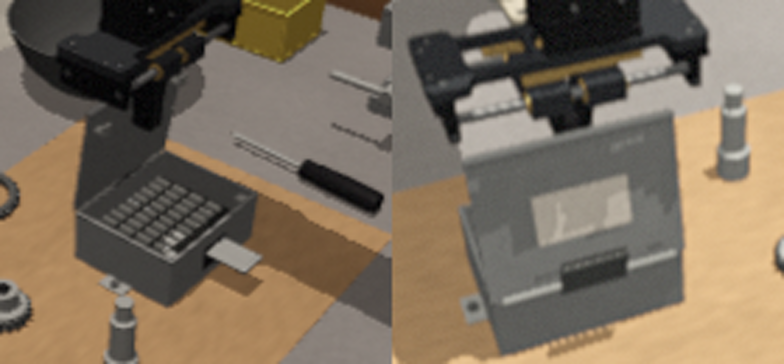

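The lid is near upright, riding on the fingertip, with the body clear above it. I keep going past 1.65 rad.

```bash
python3 -m inch '[[[0.03,0,0,0,0,0,1],[0.06,0,0,0,0,0,1],[0.09,0,0,0,0,0,1],[0.12,0,0,0,0,0,1],[0.15,0,0,0,0,0,1],[0.18,0,0,0,0,0,1],[0.21,0,0,0,0,0,1],[0.24,0,0,0,0,0,1],[0.27,0,0,0,0,0,1],[0.3,0,0,0,0,0,1]]]';python3 -m inch '[[[0.02,0,0,0,0,0,1],[0.04,0,0,0,0,0,1],[0.06,0,0,0,0,0,1],[0.06,0,0,0,0,0,1],[0.06,0,0,0,0,0,1]]]';  python3 - <<'E'
from h import *
cv2.imwrite("pics/scene6.png",camera("scene")[:,:,::-1])
cv2.imwrite("pics/side6.png",camera("side")[:,:,::-1])
a=cv2.imread("pics/side6.png")[90:220,290:430];b=cv2.imread("pics/scene6.png")[150:280,190:330]
cv2.imwrite("pics/6c.png",cv2.resize(np.hstack([a,b]),None,fx=2.8,fy=2.8,interpolation=cv2.INTER_CUBIC))
E
```

```text
time: 7.85
ee_pos: [0.608, -0.186, 0.1404]
eef_rot: [0.707, -0.011, -0.707, -0.011]
ft_force: [-0.8, 0.6, -1.4]
width: 0.0006
time: 8.35
ee_pos: [0.6149, -0.1859, 0.1403]
eef_rot: [-0.707, 0.011, 0.707, 0.011]
ft_force: [-0.3, -0.4, -0.5]
width: 0.0004
```

View pics/6c.png

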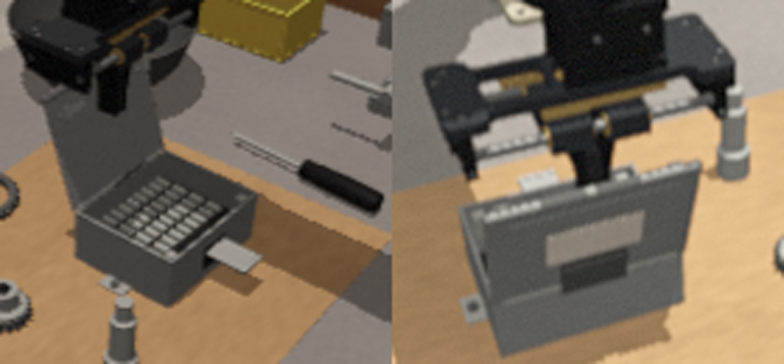

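The lid leans well back over the stop plate. I back off and check.

```bash
python3 -m inch '[[[-0.2,0,0,0,0,0,1],[-0.5,0,0.1,0,0,0,1],[-0.9,0,0.3,0,0,0,1],[-1,0,0.6,0,0,0,1],[-1,0,0.9,0,0,0,1],[-1,0,0.9,0,0,0,1]]]'; python3 -m inch '[[[-0.3,-0.3,0,0,0,0,1],[-0.5,-0.6,0,0,0,0,1],[-0.5,-1,0,0,0,0,1],[-0.5,-1,0,0,0,0,1],[-0.5,-1,0,0,0,0,1]]]';  python3 - <<'E'
from h import *
cv2.imwrite("pics/scene7.png",camera("scene")[:,:,::-1])
cv2.imwrite("pics/side7.png",camera("side")[:,:,::-1])
a=cv2.imread("pics/side7.png")[90:220,290:430];b=cv2.imread("pics/scene7.png")[150:280,190:330]
cv2.imwrite("pics/7c.png",cv2.resize(np.hstack([a,b]),None,fx=2.8,fy=2.8,interpolation=cv2.INTER_CUBIC))
# predicted edge (corners) for 1.9 and 1.75
for n in("side","scene"):
    c=get_calibration(n)
    for th in(1.6,1.75,1.9):
        ps=[]
        for y in(-.073,.073):
            l=-.1235*np.cos(th)+.6005-.4805; X=np.array([.4805,-.1845])+l*np.array([.9995,-.031])+y*np.array([.031,.9995])
            ps.append(proj(c,[*X,.06+.123*np.sin(th)]))
        o=np.array([290,90]) if n=="side" else np.array([190,150]); k=0 if n=="side" else 140
        print(n,th,[((p-o+[k,0])*2.8).round() for p in ps])
E
```

```text
time: 9.05
ee_pos: [0.4966, -0.1867, 0.2538]
eef_rot: [0.71, -0.013, -0.704, -0.01]
ft_force: [1.6, 0.7, -0.2]
width: 0.0006
time: 9.55
ee_pos: [0.4346, -0.3066, 0.2477]
eef_rot: [-0.707, 0.012, 0.707, 0.012]
ft_force: [0.4, 1.4, 0.5]
width: 0.0002
side 1.6 [array([169.,  45.]), array([ 76., 103.])]
side 1.75 [array([154.,  41.]), array([61., 98.])]
side 1.9 [array([140.,  39.]), array([46., 96.])]
scene 1.6 [array([473., 170.]), array([679., 119.])]
scene 1.75 [array([480., 188.]), array([689., 135.])]
scene 1.9 [array([488., 209.]), array([699., 154.])]
```

View pics/7c.png

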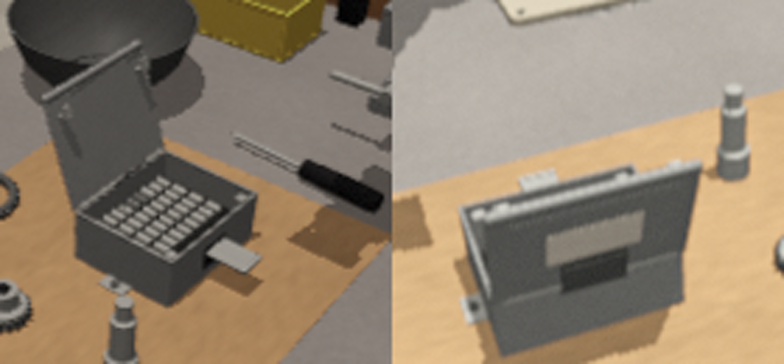

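View pics/side7.png

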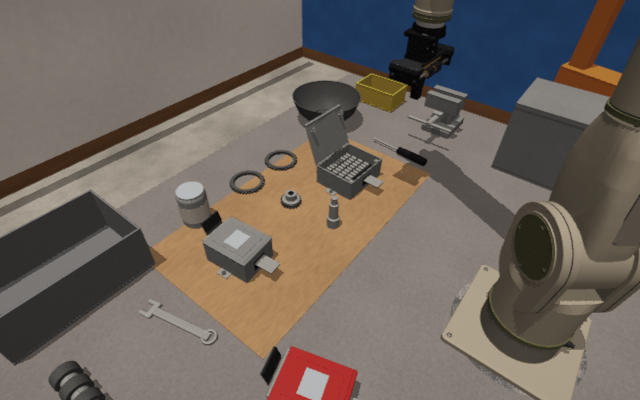

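View pics/scene7.png

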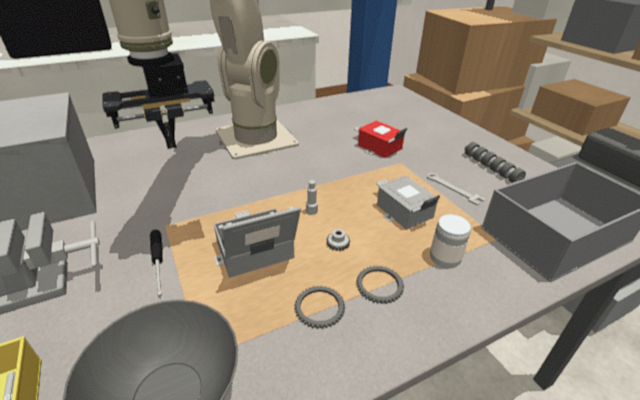

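The lid's edge runs from (46,98) to (140,43) in the side crop and from (478,214) to (700,166) in the scene crop. Both fit about 1.9 rad, so it is on its stop. The tab is level, the narrow case is shut, everything else is unmoved and the arm is clear.

Run:
```python
from bench import *
s=read_state();print(s['time'],s['joint_vel'].round(3));print(close_job())
```

```text
9.65 [-0.008 -0.007 -0.005  0.001  0.001  0.     0.   ]
the job is handed in; nothing more can be done
None
```

The wide case's lid is fully open and resting on its stop, and I handed the job in at 9.65 s.

- **Tab:** I pressed it with the shut fingers, at about 4 N and 9–10 mm down. The lid sprang up, I let the tab go, and the pictures showed it back level.
- **Lid:** I pushed it over from under the middle of its front edge, with readings of no more than about 2 N at the end of each move. Then I backed the arm away.
- **Last checks:** Both camera views put the lid's edge close to where it should be at 1.9 rad, with the arm clear. By eye, the narrow case is shut with its tab untouched, and the other parts and the red look-alike are where they were. The scene view puts the edge a few crop pixels past the 1.9 prediction, which is within what I can measure. No check failed.

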